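# Free the trimmed soil scoop and show its mouth to the inspection camera

## Task

The soil scoop's front edge has just been trimmed in the bench clamp and must be inspected. Turn the clamp knob clockwise (seen from above) about a quarter turn to its stop so that the jaw slides back, then take the scoop out by its handle and hold it up to the inspection camera: the middle of its mouth straight in front of the lens at the lens's height, 12 cm from the lens, the scoop level with its open side up and its mouth pointing straight at the lens. Finish while holding it still there, do not touch the camera, leave the knob turned, and leave the other things on the bench undisturbed.

Things in the scene. Friction and masses are not known exactly. Their poses are not given: they have to be found in the camera images.
- clamp: Bench clamp fixed on the table: steel base plate 14 mm thick (x -52 to 52, y -45 to 170 mm), wooden bed (top 34 mm up), fixed jaw (x -33 to 33, y -43 to -31, 58 mm high), sliding jaw, grey block with a knob. Origin on the table under the bed's middle; x level, the way the clamped scoop's mouth points, roughly away from the robot; y from the bed to the knob; z up.
- knob (a joint): Clamp knob, turns about its upright axis: 0 = clamped (as found), grows as it is turned clockwise from above, to a stop at 1.6 rad. It draws the jaw back by 10 mm per rad; from 1.1 rad the scoop can be lifted straight up. It stays where it is left; turning takes about 0.12 N m.
- knob_grip (a point): Point to grip the black clamp knob: on its axis, 125 mm along y from the clamp's origin, 75 mm above the table, 7 mm below the top of its bar. Bar 42 mm long, 14 mm thick, 32 mm high, on a disc 44 mm across whose top is 23 mm below this point. The bar lies along this point's x axis, which turns with the knob and at joint value 0 is the clamp's x axis.
- scoop_handle (a point): Blue plastic soil scoop, 184 mm long, 59 wide, 36 high, 35 to 65 g. This point is the middle of its handle, where to grip it (26 mm wide, 27 mm high), 122 mm behind the front edge; the handle goes on 62 mm behind. Axes: y from handle to mouth, z up out of the open side, x across. In the clamp it lies level, the handle standing out freely past the base, this point 49 mm above the table.
- scoop_mouth (a point): Middle of the scoop's mouth (the opening at its front edge, half-way up its height): 122 mm along the scoop's y axis and 2.5 mm along its z axis from point scoop_handle. Same axes as the scoop.
- lens (a point): Centre of the front of the inspection camera's lens (black barrel 34 mm across, on a grey head 46 mm wide, 42 high), 0.17 to 0.25 m above the table. It looks level along its own -x axis, roughly towards the robot; z up. The scoop's mouth belongs at (-120, 0, 0) mm in these axes, with the scoop's y along this x.
- camera: Stand of the inspection camera, with its head: a round steel foot 100 mm across fixed on the table and an upright post 14 mm thick, 0.31 m high, 70 mm behind the lens front. Origin on the table straight below the lens front; the lens looks along its -x axis.
- pot: Bystander: small black nursery pot, 68 mm wide, 58 mm high, origin under its middle.
- jar: Bystander: squat glass jar with a lid, 52 mm across, 69 mm high, origin under its middle.
- tape: Bystander: roll of tape lying flat, 104 mm across, 25 mm high, origin under its middle.
- pruners: Bystander: secateurs lying flat, 54 x 183 x 15 mm, origin under their middle.
- jaw_lip (a point): Middle of the top of the sliding aluminium jaw, 78 mm above the table (jaw x -33 to 33 mm, clamped y 31 to 43 mm in the clamp's axes). Its lip reaches about 5 mm in over the side of the scoop's blade, holding the scoop down until the knob has drawn the jaw back along the clamp's +y; it must not be forced. Same axes as the clamp.
Mind the look-alikes: they are no part of the job. What is shaped like the clamp but green is not meant. What is shaped like the part that bears scoop_handle but black is not meant.

How it is judged (in metres and radians):
On the way, in this order (a step that is already met when the one before it is completed fails the run):
1. the knob is turned at least 1.1 rad clockwise while the scoop still lies in the clamp (value of joint knob above 1.1 rad and distance of scoop_handle from where it was at the start of the episode below 0.03 m), for 0.1 s.
2. the scoop is lifted clear of the clamp in the gripper (height (world z) of scoop_handle above 0.11 m and contact force between the fingers and scoop above 0.5 N and contact force between scoop and clamp below 0.1 N), for 0.1 s.
At the end, for the whole second after the job is handed in: Scoop held still in the gripper alone, mouth middle 95-145 mm before the lens and within 20 mm of its axis sideways and in height, mouth towards the lens within 0.2 rad, open side up within 0.2 rad; knob still at 1.1 rad or more (value of joint knob above 1.1 rad and contact force between the fingers and scoop above 0.5 N and contact force between scoop and clamp below 0.1 N and contact force between scoop and camera below 0.1 N and height (world z) of scoop_mouth above 0.14 m and x of scoop_mouth in the frame of lens between -0.145 and -0.095 m and y of scoop_mouth in the frame of lens between -0.02 and 0.02 m and z of scoop_mouth in the frame of lens between -0.02 and 0.02 m and x of scoop_handle in the frame of lens below -0.2 m and angle between the y axis of scoop_mouth and the x axis of lens, either way round below 0.2 rad and angle between scoop_mouth's own z axis and vertical below 0.2 rad and linear speed of scoop below 0.02 m/s); the arm keeps its last pose, push and grip.
It fails at once if the inspection camera is touched (over 2 N) (contact force between camera and anything else above 2 N).
It fails at once if a bystander is moved more than 3 cm (distance of any of pot, jar, tape, pruners from where it was at the start of the episode above 0.03 m).
It also fails if it takes over 56 s, if anything falls off the work surface, if the arm or the gripper's body presses on something with over 40 N, if the wrist force passes 120 N, or if a joint passes its speed limit or range.

## Robot

A 6-joint arm with a two-finger parallel gripper is mounted at the origin on the work surface; the furniture and walls round the work are solid. World frame = base frame: x ahead of the robot, y to its left, z up, the work surface at z = 0. Lengths are in mm, angles in rad, forces in N, time in s.
With the tool pointing down it reaches from about 400 to 925 mm from the base axis. Payload 12.5 kg.
Tool frame: the origin (TCP) lies at the very end of the fingers, on their centre line; the grasp point (between the pads) lies 19 mm behind it; z points along the fingers, y is the line along which they close (so a half turn about z gives the same grasp; the last joint's range is limited). The gripper opens to 95 mm and grips with 3 to 60 N. Pads are 20 mm wide; open, the fingers measure 119 mm over their backs; the gripper's body (75 mm by 180 mm) begins 59 mm behind the grasp point.
Start: joints at [1.126, 0.491, 1.559, -0, 1.092, -0.106], TCP at [207.706, 589.495, 214.661] pointing down, gripper open.
Joint ranges: [-3.1, 3.1], [-0.84, 2.19], [0.05, 2.79], [-1.13, 4.28], [0.06, 2.93], [-2.69, 2.69]. Speed limits (rad/s): [2.22, 2.22, 2.79, 3.14, 3.14, 3.14].

## Interface

Orientations are given as [roll, pitch, yaw] about the fixed x, y, z axes, in that order (R = Rz(yaw) Ry(pitch) Rx(roll)).
In Python, from rig import bot gives the robot as it stands.
- The arm moves only by the tool drive_tool, never from a script. Its argument "plan" is one flat list of numbers, 5 for each row, row after row: the gripper command: -1 is shut, 1 is fully open, values between are in proportion, then the shift along the tool's x, y, z normalised to -1 to 1, where 1 is 100 mm, then the turn about the tool's z normalised to -1 to 1, where 1 is 60 degrees. In form: [fingers, tx, ty, tz, yaw, fingers, tx, ty, tz, yaw, ...]. A call has 1 to 20 rows; each row is the pose to reach, as a shift and turn from the pose commanded when the call began, along the tool's axes at that moment; what a row does not reach only later rows make up. A row lasts 1/8 s, in which the tool goes at most 62.5 mm and 10.7 degrees, less where a joint would pass 70% of its speed; a pose out of reach is approached as far as the arm can. A call with a number of a shift or a turn outside -1 to 1 is refused whole. A call with a gripper value outside its range is refused whole. The fingers move at their own pace and stop on an object; the grip force is fixed at half the most. Time passes only in rows, so rows that repeat a pose let the fingers close. It gives the time, the measured TCP pose, the force, the opening and the grip force at its end, in the units of the state.
- bot.get_state(): the state, without advancing time (a new reading comes with each control period).
- bot.snapshot(name): name is "scene" or "side" or "wrist"; returns (picture, depth): 480x640x3 uint8, red, green, blue; 480x640 float32, mm along the optical axis (not along the pixel's ray), 0 where there is no reading.
- bot.camera_model(name): a dict with "mtx" (3x3 intrinsics, pixels), "R" (3x3) and "t" (3): a world point X has camera coordinates R X + t; the wrist camera has in their place "T_tool_cam" (4x4, takes a point from camera to tool coordinates, whose origin is the TCP and whose axes are the flange's). Camera axes: x right, y down, z forward; pixel columns grow to the right and rows downward; lengths in mm; the calibration is good to about 2 mm. A picture is of the moment at which its call begins: read the wrist's pose just before it. camera_model takes no time and is no camera call.
- bot.finish_job(): hands the job in; it is judged then, once.
The state is a dict: "t": time; "qpos": joint angles; "joint_velocities": joint speeds; "effort": joint torques, N m; "tcp_pos": TCP position; "tool_rot": TCP orientation; "contact_force": force on the tool from outside, world axes, zero at the start; "ft_torque": the same for the moment, N m; "opening": opening from 0.0 (shut) to 1.0 (fully open); "grip_force": force on a finger pad.
Only numpy, scipy, OpenCV 4.12 (cv2) and the standard library are available. Lean on these libraries where they do the work, as an engineer would, in place of code of your own. Each camera call takes 0.05 s, during which the arm holds its last target. There are 200 camera calls.

## Working session

There is one attempt and no reset: what is moved stays moved. The work goes in short steps, Python scripts to look and compute and a tool call to move; the robot and the scene stay as the last step left them, time stands still between calls to the robot, and variables do not carry over. Pictures are saved under pics/ and viewed, at most 10 in all, crops included, and the job is handed in when it is done.

Besides the shell and the picture viewer there is one more tool, called after ">>>" by a JSON object that holds its "fn" and its "kwargs", one argument or row to a line. drive_tool: Moves the arm, as the interface text tells. Scaled input: -1 to 1 covers 100 mm each way for a shift and 60 degrees each way for a turn. Its arguments: {"type":"object","properties":{"plan":{"type":"array"}},"required":["plan"]}

```bash
ls; mkdir -p pics
python3 - <<'E'
from rig import bot
import cv2,numpy as np
for n in("scene","side"):
    p,d=bot.snapshot(n); np.savez(f"{n}.npz",p=p,d=d); cv2.imwrite(f"pics/{n}.png",p[...,::-1])
    m=bot.camera_model(n); print(n,m["mtx"].round(1).tolist(),(-m["R"].T@m["t"]).round(0),m["R"][2].round(2),(d>0).mean())
print(bot.camera_model("wrist")); s=bot.get_state();print(s["t"],s["tool_rot"],s["tcp_pos"])
E
```

```text
pics
scene [[567.9, 0.0, 318.7], [0.0, 567.9, 242.4], [0.0, 0.0, 1.0]] [ 114. -940.  795.] [ 0.37  0.76 -0.53] 0.935888671875
side [[565.9, 0.0, 310.9], [0.0, 565.9, 250.2], [0.0, 0.0, 1.0]] [   35. -1054.   864.] [ 0.38  0.75 -0.54] 0.9066471354166666
{'mtx': array([[391.30423146,   0.        , 318.28334398],
       [  0.        , 391.30423146, 243.70615006],
       [  0.        ,   0.        ,   1.        ]]), 'T_tool_cam': array([[-8.61982786e-04, -9.54809293e-01, -2.97217885e-01,
         8.40886523e+01],
       [ 9.99999560e-01, -7.13242018e-04, -6.08887653e-04,
         6.42562205e-01],
       [ 3.69383305e-04, -2.97218279e-01,  9.54809488e-01,
        -1.70990576e+02],
       [ 0.00000000e+00,  0.00000000e+00,  0.00000000e+00,
         1.00000000e+00]])}
0.1 [-3.14061399e+00 -7.35850836e-05  2.80282067e+00] [207.6167785  589.28969431 214.11626805]
```

View pics/scene.png

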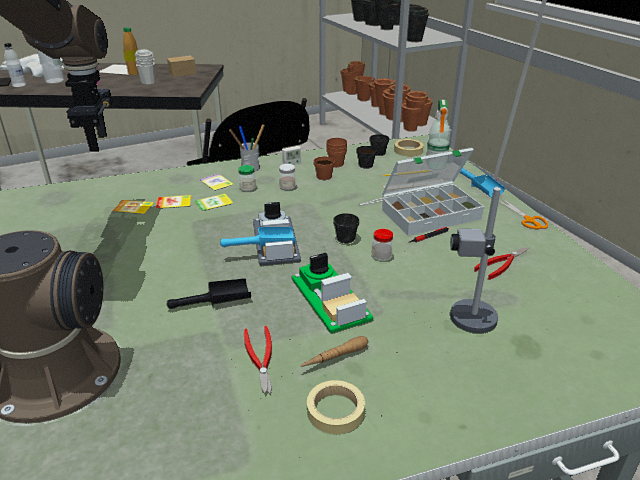

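View pics/side.png

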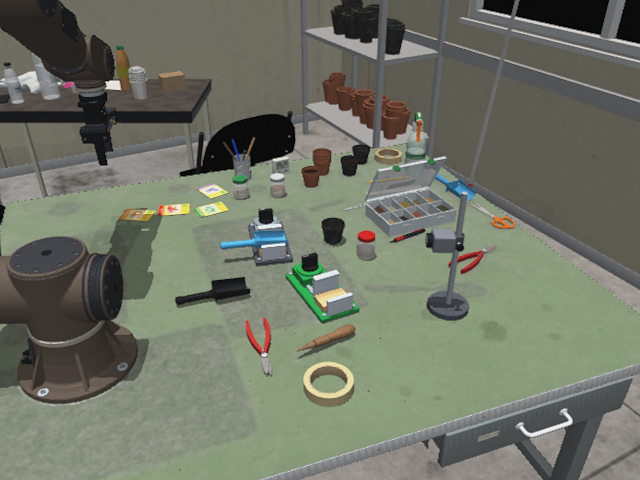

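The pictures show the blue scoop in the clamp at scene (270,238), the knob at (272,212), and the inspection camera head at (467,243) with its lens at about (455,242). The green clamp and the black scoop are decoys. Next I measure with depth.

```bash
cat > h.py <<'E'
import numpy as np,cv2
from rig import bot
def world(n,d):
    m=bot.camera_model(n); v,u=np.mgrid[:480,:640]
    K=m["mtx"]; c=np.stack([(u-K[0,2])/K[0,0]*d,(v-K[1,2])/K[1,1]*d,d],-1)
    return (c-m["t"])@m["R"]
def box(a,u0,u1,v0,v1):
    m=np.zeros((480,640),bool); m[v0:v1,u0:u1]=1; return m&a
E
python3 - <<'E'
from h import *
R={"scene":dict(s=(215,300,220,262),k=(260,285,198,222),h=(448,496,226,262),post=(482,503,190,228)),
   "side":dict(s=(215,290,222,262),k=(255,280,203,226),h=(424,465,226,256),post=(455,470,195,226))}
for n in R:
    z=np.load(n+".npz");p,d=z["p"].astype(int),z["d"];W=world(n,d);r=R[n]
    hsv=cv2.cvtColor(z["p"],cv2.COLOR_RGB2HSV);ok=d>0
    b=box(ok&(hsv[...,0]>90)&(hsv[...,0]<112)&(hsv[...,1]>120),*r["s"])
    P=W[b]; c=P[:,:2].mean(0); _,_,vt=np.linalg.svd(P[:,:2]-c); a=vt[0]*np.sign(vt[0][0]); s=(P[:,:2]-c)@a
    print(n,"scoop n",b.sum(),"c",c.round(),"yaw",np.arctan2(a[1],a[0]).round(3),"ends",(c+a*s.min()).round(),(c+a*s.max()).round(),"z",np.percentile(P[:,2],[2,50,98]).round())
    # handle only
    H=P[s<s.min()+75];hc=H[:,:2].mean(0);_,_,vt=np.linalg.svd(H[:,:2]-hc);print(" handle c",hc.round(),"yaw",np.arctan2(vt[0][1],vt[0][0]).round(3))
    k=box(ok&(hsv[...,2]<60),*r["k"])&(W[...,2]>45)&(W[...,2]<100);P=W[k];print(" knob",len(P),P.mean(0).round(),P.min(0).round(),P.max(0).round())
    T=P[P[:,2]>78];print(" knobtop",len(T),T.mean(0).round(),T.min(0).round(),T.max(0).round())
    m=box(ok,*r["h"])&(W[...,2]>120)
    P=W[m];P=P[np.linalg.norm(P-np.median(P,0),axis=1)<90]
    print(" head",len(P),np.percentile(P,[1,50,99],axis=0).round().tolist())
    m=box(ok,*r["post"])&(W[...,2]>200);P=W[m];P=P[np.linalg.norm(P-np.median(P,0),axis=1)<90];print(" post",len(P),np.median(P,0).round())
    x0,x1,y0,y1=r["h"]
    cv2.imwrite(f"pics/h_{n}.png",cv2.resize(z["p"][y0-20:y1+20,x0-20:x1+20,::-1],None,fx=6,fy=6))
a=cv2.imread("pics/h_scene.png");b=cv2.imread("pics/h_side.png");hh=min(a.shape[0],b.shape[0]);o=np.hstack([a[:hh],b[:hh]]);cv2.imwrite("pics/heads.png",cv2.resize(o,(800,int(hh*800/o.shape[1]))));print(a.shape,b.shape,o.shape)
E
```

```text
scene scoop n 812 c [516. 204.] yaw -0.088 ends [410. 214.] [618. 195.] z [38. 54. 69.]
 handle c [447. 213.] yaw 2.87
 knob 226 [580. 301.  64.] [561. 287.  45.] [601. 316.  85.]
 knobtop 37 [583. 304.  81.] [562. 295.  78.] [601. 316.  85.]
 head 1183 [[762.0, -260.0, 156.0], [797.0, -229.0, 203.0], [836.0, -190.0, 233.0]]
 post 286 [ 825. -234.  274.]
side scoop n 626 c [513. 204.] yaw -0.111 ends [408. 215.] [606. 193.] z [38. 54. 67.]
 handle c [444. 213.] yaw 2.851
 knob 177 [577. 301.  63.] [558. 285.  45.] [599. 316.  84.]
 knobtop 25 [580. 303.  80.] [561. 296.  78.] [595. 312.  84.]
 head 877 [[758.0, -261.0, 158.0], [794.0, -230.0, 202.0], [832.0, -190.0, 229.0]]
 post 197 [ 822. -234.  272.]
(456, 528, 3) (420, 486, 3) (420, 1014, 3)
```

View pics/heads.png

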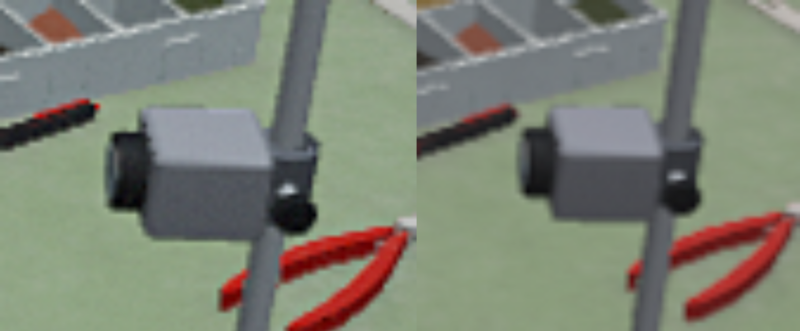

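The crop shows the lens barrel's front at the left of the head, at about scene (448,242). Now I move above the clamp for a close look.

>>> {"fn": "drive_tool", "kwargs": {
  "plan": [1, -0.5, -0.25, 0, 0, 1, -1, -0.5, 0, 0, 1, -1, -0.5, 0, 0]
}}

```text
t: 0.48
tcp_pos: [287.4, 507.0, 214.5]
tool_rot: [-3.141, 0.0, 2.799]
contact_force: [-0.9, 0.8, 0.1]
opening: 0.995
grip_force: 0.0
```

>>> {"fn": "drive_tool", "kwargs": {
  "plan": [1, -0.5, -0.25, 0, 0, 1, -1, -0.5, 0, 0, 1, -1, -0.5, 0, 0]
}}

```text
t: 0.85
tcp_pos: [364.7, 427.2, 214.5]
tool_rot: [-3.141, 0.0, 2.799]
contact_force: [-0.1, 0.4, 0.5]
opening: 1.001
grip_force: 0.0
```

>>> {"fn": "drive_tool", "kwargs": {
  "plan": [1, -0.5, -0.25, 0, 0, 1, -1, -0.5, 0, 0, 1, -1, -0.5, 0, 0]
}}

```text
t: 1.23
tcp_pos: [442.2, 347.3, 214.4]
tool_rot: [-3.141, -0.0, 2.8]
contact_force: [-0.1, 0.3, 0.4]
opening: 0.999
grip_force: 0.0
```

>>> {"fn": "drive_tool", "kwargs": {
  "plan": [1, -0.5, -0.25, 0, -0.1, 1, -1, -0.5, 0, -0.23, 1, -1, -0.5, 0, -0.23, 1, -1, -0.5, 0, -0.23]
}}

```text
t: 1.72
tcp_pos: [517.6, 269.2, 214.4]
tool_rot: [3.141, -0.001, 3.043]
contact_force: [-0.9, -0.4, 0.3]
opening: 1.0
grip_force: 0.0
```

```bash
cat >> h.py <<'E'
from scipy.spatial.transform import Rotation as Ro
def wrist():
    s=bot.get_state(); p,d=bot.snapshot("wrist"); m=bot.camera_model("wrist")
    T=np.eye(4);T[:3,:3]=Ro.from_euler("xyz",s["tool_rot"]).as_matrix();T[:3,3]=s["tcp_pos"];T=T@m["T_tool_cam"]
    v,u=np.mgrid[:480,:640];K=m["mtx"];ray=np.stack([(u-K[0,2])/K[0,0],(v-K[1,2])/K[1,1],np.ones((480,640))],-1)@T[:3,:3].T
    W=ray*d[...,None]+T[:3,3]
    onz=lambda z: T[:3,3]+ray*((z-T[2,3])/ray[...,2])[...,None]
    return s,p,d,W,onz
def totool(s,dw): return Ro.from_euler("xyz",s["tool_rot"]).as_matrix().T@np.asarray(dw,float)/100
E
python3 - <<'E'
from h import *
s,p,d,W,onz=wrist(); np.savez("w1.npz",p=p,d=d,W=W,**{f"z{z}":onz(z) for z in(52,58,62,78,82)})
cv2.imwrite("pics/w1.png",p[...,::-1]); print(s["t"],s["tcp_pos"].round(1),s["tool_rot"].round(3),s["qpos"].round(2))
E
```

```text
1.725 [517.6 269.2 214.4] [ 3.141e+00 -1.000e-03  3.043e+00] [ 0.37  0.43  1.66  0.    1.05 -1.11]
```

View pics/w1.png

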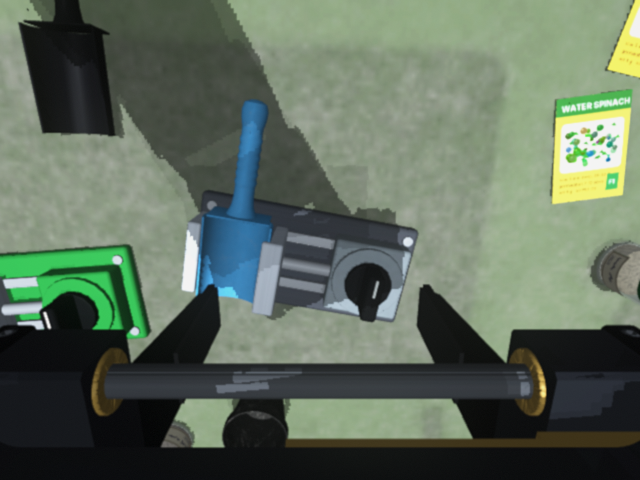

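The wrist view shows the scoop handle running from (256,105) to (240,215), the knob at (370,290) and the jaws at (190,255) and (268,278). The clamp is yawed about -0.25 rad. I refine these numbers.

Run:
```python
from h import *
z=np.load("w1.npz");p,d,W=z["p"],z["d"],z["W"];hsv=cv2.cvtColor(p,cv2.COLOR_RGB2HSV)
b=box((hsv[...,0]>90)&(hsv[...,0]<115)&(hsv[...,1]>120),180,290,90,310)
P=W[b&(d>0)]
def ax(Q):
    c=Q[:,:2].mean(0);_,_,vt=np.linalg.svd(Q[:,:2]-c);a=vt[0]*np.sign(vt[0][0]);return c,np.arctan2(a[1],a[0])
c,y=ax(P);a=np.array([np.cos(y),np.sin(y)]);s=(P[:,:2]-c)@a
for _ in range(3):
    H=P[(s>s.min()+15)&(s<s.min()+85)];c,y=ax(H);a=np.array([np.cos(y),np.sin(y)]);s=(P[:,:2]-c)@a
n=np.array([-a[1],a[0]]);lat=(P[:,:2]-c)@n
e=np.percentile(s,[.2,99.8])
print("handle c",c.round(1),"yaw",y.round(3),"ends",e.round(),"->handlept(from back 62)",(c+a*(e[0]+62)).round(1),"(from front)",(c+a*(e[1]-122)).round(1),"z",np.percentile(H[:,2],[50,95]).round())
for q in np.arange(e[0],e[1],20):
    k=(s>q)&(s<q+20);print(int(q),np.percentile(lat[k],[2,98]).round(),np.percentile(P[k,2],[5,95]).round())
# base plate: grey, z 8..20
m=box((d>0)&(W[...,2]>10)&(W[...,2]<19)&(hsv[...,1]<70),185,430,180,335)
Q=W[m][:,:2].astype(np.float32);(cx,cy),wh,an=cv2.minAreaRect(Q);print("plate rect",cx,cy,wh,an,len(Q))
k=box((d>0)&(hsv[...,2]<75)&(W[...,2]>76)&(W[...,2]<92),335,405,255,330)
K=W[k];kc,ky=ax(K);print("bar",len(K),kc.round(1),ky.round(3),cv2.minAreaRect(K[:,:2].astype(np.float32)),K[:,2].max())
j=box((d>0)&(W[...,2]>73)&(W[...,2]<83)&(hsv[...,1]<60),240,300,235,325)
if j.sum()>20: print("jaw",j.sum(),W[j].mean(0).round(),cv2.minAreaRect(W[j][:,:2].astype(np.float32)))
```

```text
handle c [459.2 217. ] yaw -0.285 ends [-48. 133.] ->handlept(from back 62) [473.  212.9] (from front) [469.9 213.8] z [58. 60.]
-47 [-10.   9.] [54. 61.]
-27 [-9.  8.] [54. 60.]
-7 [-9.  8.] [54. 60.]
12 [-9.  8.] [54. 60.]
32 [-28.  26.] [43. 72.]
52 [-28.  27.] [36. 69.]
72 [-28.  18.] [36. 61.]
92 [-29.  18.] [36. 60.]
112 [-29.  18.] [36. 56.]
132 [-13.  18.] [36. 42.]
plate rect 564.345703125 249.55606079101562 (215.06875610351562, 103.91481018066406) 73.49967956542969 6040
bar 690 [581.  308.6] -0.295 ((581.8397216796875, 309.34124755859375), (14.143610954284668, 40.81884765625), 72.82402801513672) 84.33080491877575
jaw 1529 [555. 223.  79.] ((556.6832885742188, 221.826416015625), (18.079187393188477, 66.6478271484375), 73.5002670288086)
```

>>> {"fn": "drive_tool", "kwargs": {
  "plan": [1, -0.3, 0.23, 0, 0.1, 1, -0.6, 0.46, 0.2, 0.18, 0.3, -0.6, 0.46, 0.6, 0.18, 0.3, -0.6, 0.46, 0.9, 0.18, 0.3, -0.6, 0.46, 0.9, 0.18]
}}

```text
t: 2.4
tcp_pos: [580.8, 309.0, 122.8]
tool_rot: [-3.139, -0.003, 2.856]
contact_force: [0.2, -0.4, 1.0]
opening: 0.742
grip_force: 0.0
```

Run:
```python
from h import *
s=bot.get_state();print(s["tcp_pos"].round(1),s["tool_rot"].round(3),totool(s,np.array([582,309.4,58])-s["tcp_pos"]).round(3),s["opening"])
```

```text
[580.8 309.  122.8] [-3.139e+00 -3.000e-03  2.856e+00] [-0.013  0.009  0.648] 0.7423069297476775
```

>>> {"fn": "drive_tool", "kwargs": {
  "plan": [0.3, 0, 0, 0.4, 0, 0.3, 0, 0, 0.66, 0, 0.3, 0, 0, 0.66, 0, -1, 0, 0, 0.66, 0, -1, 0, 0, 0.66, 0, -1, 0, 0, 0.66, 0, -1, 0, 0, 0.66, 0, -1, 0, 0, 0.66, 0, -1, 0, 0, 0.66, 0]
}}

```text
t: 3.52
tcp_pos: [583.0, 308.5, 58.8]
tool_rot: [3.14, 0.001, 2.855]
contact_force: [0.9, 5.1, -0.5]
opening: 0.143
grip_force: 30.0
```

>>> {"fn": "drive_tool", "kwargs": {
  "plan": [-1, 0, 0, 0, 0.12, -1, 0, 0, 0, 0.25, -1, 0, 0, 0, 0.37, -1, 0, 0, 0, 0.5, -1, 0, 0, 0, 0.62, -1, 0, 0, 0, 0.75, -1, 0, 0, 0, 0.87, -1, 0, 0, 0, 1, -1, 0, 0, 0, 1]
}}

```text
t: 4.65
tcp_pos: [582.5, 308.0, 58.8]
tool_rot: [-3.141, -0.0, 1.809]
contact_force: [-2.1, 1.7, 3.2]
opening: 0.143
grip_force: 30.0
```

>>> {"fn": "drive_tool", "kwargs": {
  "plan": [-1, 0, 0, 0, 0.12, -1, 0, 0, 0, 0.25, -1, 0, 0, 0, 0.37, -1, 0, 0, 0, 0.48, -1, 0, 0, 0, 0.48, -1, 0, 0, 0, 0.48]
}}

```text
t: 5.4
tcp_pos: [582.1, 308.1, 58.8]
tool_rot: [-3.14, 0.0, 1.31]
contact_force: [-4.2, 3.4, 3.2]
opening: 0.139
grip_force: 30.0
```

>>> {"fn": "drive_tool", "kwargs": {
  "plan": [0, 0, 0, 0, 0, 0, 0, 0, 0, 0, 0.3, 0, 0, 0, 0, 0.3, 0, 0, -0.3, 0, 0.3, 0, 0, -0.8, 0, 0.3, -0.4, -0.3, -1, -0.15, 0.3, -0.8, -0.6, -1, -0.3, 0.3, -1, -0.8, -1, -0.45, 0.3, -1, -0.8, -1, -0.6, 0.3, -1, -0.8, -1, -0.75, 0.3, -1, -0.8, -1, -0.9, 0.3, -1, -0.8, -1, -1, 0.3, -1, -0.8, -1, -1]
}}

```text
t: 7.02
tcp_pos: [479.3, 232.2, 158.7]
tool_rot: [3.141, 0.0, 2.352]
contact_force: [-0.8, 0.2, -0.1]
opening: 0.649
grip_force: 0.0
```

>>> {"fn": "drive_tool", "kwargs": {
  "plan": [0.3, 0, 0, 0, -0.16, 0.3, 0, 0, 0, -0.32, 0.3, 0, 0, 0, -0.48, 0.3, 0, 0, 0, -0.48]
}}

```text
t: 7.52
tcp_pos: [479.3, 232.3, 158.7]
tool_rot: [3.141, 0.0, 2.852]
contact_force: [0.3, -0.1, 0.3]
opening: 0.65
grip_force: 0.0
```

Run:
```python
from h import *
s,p,d,W,onz=wrist();cv2.imwrite("pics/w2.png",p[...,::-1])
hsv=cv2.cvtColor(p,cv2.COLOR_RGB2HSV);b=(d>0)&(hsv[...,0]>90)&(hsv[...,0]<115)&(hsv[...,1]>120)&(W[...,2]>25)&(W[...,2]<80)&(np.hypot(W[...,0]-520,W[...,1]-200)<150)
P=W[b];a=np.array([np.cos(-.288),np.sin(-.288)]);o=np.array([471.5,213.4]);s1=(P[:,:2]-o)@a;H=P[(s1<15)&(s1>-45)]
c=H[:,:2].mean(0);_,_,vt=np.linalg.svd(H[:,:2]-c);y=np.arctan(vt[0][1]/vt[0][0])
a=np.array([np.cos(y),np.sin(y)]);s1=(P[:,:2]-c)@a;e=np.percentile(s1,[.2,99.8])
print(s["t"],s["tcp_pos"].round(1),s["tool_rot"].round(3),"yaw",y,"ends",e,(c+a*(e[0]+62)).round(1),(c+a*(e[1]-122)).round(1),"z",np.percentile(H[:,2],[50,99]))
print(totool(s,np.array([*(c+a*((e[0]+e[1])/2-30)),31])-s["tcp_pos"]).round(3))
```

```text
7.525 [479.3 232.3 158.7] [3.141 0.    2.852] yaw -0.2861185570905224 ends [-45.01364235 131.91310555] [472.6 213.2] [465.8 215.2] z [57.87688861 60.50070653]
[ 0.046 -0.202  1.277]
```

View pics/w2.png

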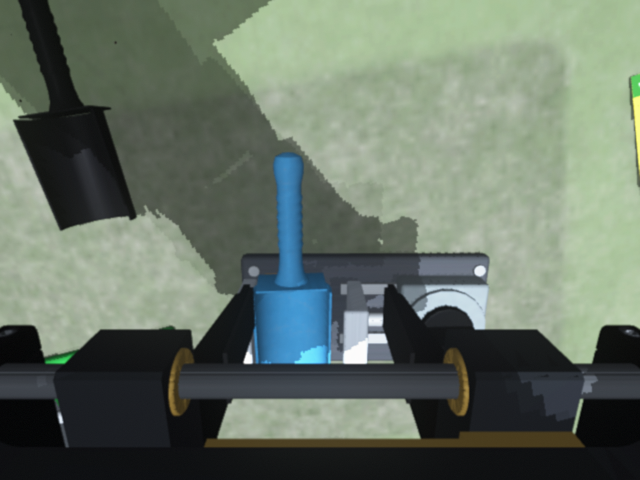

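The jaw is back and the scoop lies free, with its handle at (290,160)-(290,280). Going down to grip it.

>>> {"fn": "drive_tool", "kwargs": {
  "plan": [0.3, 0.02, -0.2, 0, 0, 0.3, 0.02, -0.2, 0.4, 0, 0.3, 0.02, -0.2, 0.8, 0, 0.3, 0.02, -0.2, 0.9, 0, 0.3, 0.02, -0.2, 0.9, 0]
}}

```text
t: 8.2
tcp_pos: [471.6, 213.3, 68.9]
tool_rot: [-3.141, -0.001, 2.854]
contact_force: [0.5, 1.1, 0.3]
opening: 0.648
grip_force: 0.0
```

>>> {"fn": "drive_tool", "kwargs": {
  "plan": [0.3, 0, 0, 0.2, 0, 0.3, 0, 0, 0.37, 0, 0.3, 0, 0, 0.37, 0, -1, 0, 0, 0.37, 0, -1, 0, 0, 0.37, 0, -1, 0, 0, 0.37, 0, -1, 0, 0, 0.37, 0, -1, 0, 0, 0.37, 0, -1, 0, 0, 0.37, 0, -1, 0, 0, 0.37, 0]
}}

```text
t: 9.45
tcp_pos: [471.7, 213.7, 31.7]
tool_rot: [3.142, -0.0, 2.855]
contact_force: [-1.4, -0.1, 0.9]
opening: 0.251
grip_force: 29.9
```

>>> {"fn": "drive_tool", "kwargs": {
  "plan": [-1, 0, 0, -0.1, 0, -1, 0, 0, -0.2, 0, -1, 0, 0, -0.4, 0, -1, 0, 0, -0.6, 0, -1, 0, 0, -0.8, 0, -1, 0, 0, -1, 0, -1, 0, 0, -1, 0, -1, 0, 0, -1, 0]
}}

```text
t: 10.45
tcp_pos: [471.4, 213.6, 131.4]
tool_rot: [-3.142, -0.0, 2.855]
contact_force: [0.8, -0.2, -0.1]
opening: 0.251
grip_force: 29.9
```

>>> {"fn": "drive_tool", "kwargs": {
  "plan": [-1, 0, 0, -0.4, 0, -1, 0, 0, -0.7, 0, -1, 0, 0, -0.7, 0]
}}

```text
t: 10.82
tcp_pos: [472.2, 213.9, 202.5]
tool_rot: [3.14, 0.002, 2.855]
contact_force: [-0.1, -0.8, -1.4]
opening: 0.251
grip_force: 29.9
```

Run:
```python
from h import *
for n,r in(("scene",(440,500,220,265)),("side",(418,470,220,260))):
    z=np.load(n+".npz");d=z["d"];W=world(n,d);p=z["p"]
    m=box((d>0)&(W[...,2]>130)&(W[...,2]<260),*r)&(np.linalg.norm(W[...,:2]-[800,-230],axis=-1)<120)
    P=W[m];C=p[m].astype(int);g=C.sum(1)/3
    top=P[(P[:,2]>np.percentile(P[:,2],97)-5)&(g>90)]
    # top face: fit horizontal band
    zt=np.median(P[(g>120)][:,2]); T=P[(g>110)&(abs(P[:,2]-zt)<6)]
    print(n,"top z",zt,len(T),cv2.minAreaRect(T[:,:2].astype(np.float32)), T[:,:2].mean(0))
    # vertical planes: normals from depth
    F=P[(P[:,2]<zt-8)&(P[:,2]>zt-38)&(g>60)];c=np.median(F,0)
    for _ in range(4):
        _,_,vt=np.linalg.svd(F-F.mean(0),full_matrices=False);nn=vt[2];res=(F-F.mean(0))@nn;F=F[abs(res)<max(3,1.5*np.median(abs(res)))]
    print(" side plane n",nn.round(3),"c",F.mean(0).round(1),len(F),"axis yaw",np.arctan2(-nn[0],nn[1]).round(3),np.arctan2(nn[0],-nn[1]).round(3))
    B=P[(g<60)&(P[:,0]<np.percentile(P[:,0],40))];print(" barrel",len(B),np.percentile(B,[2,50,98],axis=0).round(1).tolist(),B.mean(0).round(1))
    post=box((d>0)&(W[...,2]>240)&(W[...,2]<305)&(np.linalg.norm(W[...,:2]-[825,-234],axis=-1)<40),400,520,150,260)
    print(" post front",W[post].mean(0).round(1),post.sum())
```

```text
scene top z 213.56619503996424 310 ((807.465576171875, -219.3704376220703), (45.882667541503906, 66.65567779541016), 61.8480339050293) [ 799.69748936 -217.12757445]
 side plane n [-0.525 -0.85   0.028] c [ 791.  -233.1  189.8] 232 axis yaw 2.588 -0.554
 barrel 117 [[760.9, -218.1, 183.6], [768.6, -208.6, 202.2], [780.0, -193.5, 210.7]] [ 768.6 -207.8  200.2]
 post front [ 825.8 -232.7  272.9] 232
side top z 211.9584394817939 215 ((797.739990234375, -215.9835662841797), (45.824344635009766, 51.697628021240234), 61.976104736328125) [ 795.73817736 -216.80288084]
 side plane n [-0.517 -0.852  0.078] c [ 787.7 -232.8  187.8] 169 axis yaw 2.596 -0.545
 barrel 86 [[758.0, -219.4, 183.7], [765.6, -209.9, 200.9], [776.4, -193.4, 209.2]] [ 765.9 -208.7  199.3]
 post front [ 822.5 -233.   273.1] 169
```

The lens front is at about (764,-195,193) and its axis yaw about -0.50. That puts the target TCP at (552,-79,173) with tool yaw 2.64.

>>> {"fn": "drive_tool", "kwargs": {
  "plan": [-1, -0.15, -0.25, 0, 0, -1, -0.34, -0.55, 0, 0, -1, -0.53, -0.86, 0, 0, -1, -0.53, -0.86, 0, 0]
}}

```text
t: 11.32
tcp_pos: [498.1, 114.5, 199.8]
tool_rot: [-3.141, -0.002, 2.853]
contact_force: [-0.0, 1.0, -0.6]
opening: 0.255
grip_force: 29.9
```

>>> {"fn": "drive_tool", "kwargs": {
  "plan": [-1, -0.15, -0.25, 0, 0, -1, -0.34, -0.55, 0, 0, -1, -0.53, -0.86, 0, 0, -1, -0.53, -0.86, 0, 0]
}}

```text
t: 11.82
tcp_pos: [524.7, 17.8, 200.3]
tool_rot: [-3.141, -0.002, 2.853]
contact_force: [-0.2, -0.0, -1.9]
opening: 0.251
grip_force: 29.9
```

>>> {"fn": "drive_tool", "kwargs": {
  "plan": [-1, -0.15, -0.25, 0.1, 0.06, -1, -0.34, -0.55, 0.2, 0.13, -1, -0.53, -0.86, 0.29, 0.2, -1, -0.53, -0.86, 0.29, 0.2, -1, -0.53, -0.86, 0.29, 0.2]
}}

```text
t: 12.45
tcp_pos: [550.9, -77.4, 172.1]
tool_rot: [3.142, -0.001, 2.647]
contact_force: [0.3, 0.2, -1.1]
opening: 0.251
grip_force: 29.9
```

Run:
```python
from h import *
s=bot.get_state();print(s["tcp_pos"].round(1),s["tool_rot"].round(3))
ims=[]
for n in("scene","side"):
    p,d=bot.snapshot(n);W=world(n,d);np.savez(n+"2.npz",p=p,d=d)
    hsv=cv2.cvtColor(p,cv2.COLOR_RGB2HSV);b=(d>0)&(hsv[...,0]>90)&(hsv[...,0]<115)&(hsv[...,1]>120)&(W[...,2]>120)&(W[...,2]<260)&(np.linalg.norm(W[...,:2]-[610,-110],axis=-1)<150)
    P=W[b];a=np.array([.8776,-.4794]);q=(P[:,:2]-[764,-195])@a;l=(P[:,:2]-[764,-195])@[.4794,.8776]
    print(n,b.sum(),"along",np.percentile(q,[1,99]).round(),)
    for lo,hi in((-200,-180),(-180,-160),(-160,-140),(-140,-110)):
        k=(q>lo)&(q<hi)
        if k.sum()>5: print(lo,"lat",np.percentile(l[k],[2,98]).round(),"z",np.percentile(P[k,2],[2,98]).round())
    ims.append(p[110:330,310:530,::-1])
cv2.imwrite("pics/f.png",cv2.resize(np.hstack(ims),(800,400),interpolation=cv2.INTER_CUBIC))
```

```text
[550.9 -77.4 172.1] [ 3.142e+00 -1.000e-03  2.647e+00]
scene 1277 along [-300. -124.]
-200 lat [-29.  34.] z [184. 211.]
-180 lat [-29.  33.] z [181. 210.]
-160 lat [-30.  32.] z [180. 208.]
-140 lat [-29.  32.] z [179. 205.]
side 911 along [-303. -127.]
-200 lat [-31.  31.] z [181. 209.]
-180 lat [-31.  32.] z [181. 208.]
-160 lat [-31.  31.] z [179. 206.]
-140 lat [-31.  31.] z [176. 204.]
```

View pics/f.png

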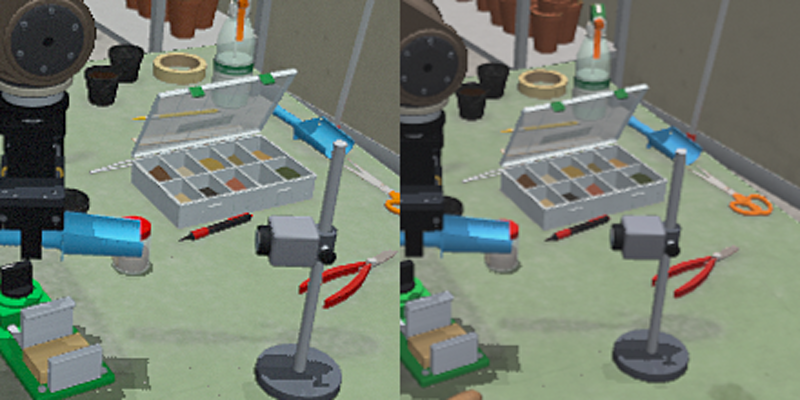

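The scoop is level with its mouth facing the lens, about 124-127 mm away, 0-1 mm sideways and at about z 192. I let it settle, then hand in.

>>> {"fn": "drive_tool", "kwargs": {
  "plan": [-1, -0.04, 0, 0, 0, -1, -0.04, 0, 0, 0, -1, -0.04, 0, 0, 0, -1, -0.04, 0, 0, 0, -1, -0.04, 0, 0, 0, -1, -0.04, 0, 0, 0]
}}

```text
t: 13.3
tcp_pos: [554.8, -80.6, 172.6]
tool_rot: [3.142, -0.0, 2.646]
contact_force: [-0.2, 0.5, -1.0]
opening: 0.253
grip_force: 29.9
```

```bash
python3 -c "
from rig import bot
print(bot.finish_job())"
```

```text
the job is handed in; nothing more can be done
None
```

I turned the clamp knob about 1.55 rad clockwise, lifted the scoop out by its handle, and handed the job in with the scoop held level, its mouth about 120 mm in front of the lens by my measurement; the hand-in call returned no verdict.

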